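# Load a vial rack into the analyser past its spring gate

### The job

Load the blue vial rack into the analyser: with one fingertip push the gate's yellow bar outward, away from the track, so that the black gate swings up, and hold it up like that while your other finger pushes the rack by its upright thumb plate along the track, under the gate, until it is fully home against the stop. Then draw back and let the gate close behind the vials. Only push, do not lift the rack; do not let the gate come down on the vials or block the rack, and leave the other things on the bench where they are.

Things in the scene. Friction and masses are not known exactly. Their poses are not given: they have to be found in the camera images.
- track: Analyser's loading track, fixed; cream base 5 mm thick. Origin: on the bench, track centre line, in the plane of the gate's blade. x: loading direction, to the read head; z up; y left of x. Here: bed z = 5 mm; guide rails y = -25.5 to -20.5 and 20.5 to 25.5, 16 mm high, x = -220 to 45; base x = -270 to 55, y = -66 to 32. Bench free for y = 32 to 75 and -90 to -66 (x = -260 to 50).
- dock (a point): Point on the track bed (track frame x = 40, y = 0, z = 5 mm): the rack's origin comes here when fully home against the stop face, at x = 70 mm inside the read head. The cream read head, 79 mm high and 148 wide, begins at x = 52 mm; the main cabinet, up to 255 mm high, at x = 153 mm.
- gate (a joint): Gate's swing about its hinge, rad. 0 closed: black blade, 3 mm thick at track x = 0, bars the track (y -20 to 19, z 15 to 44 mm). Grows to 1.2 (stop) as the yellow bar is pushed to -y; the blade swings up in its own plane, to 105 mm high. From 0.85 the rack passes beneath; keep a margin. A spring shuts it when let go; holding it takes 1 to 4 N at the bar.
- hinge (a point): Gate's hinge axis, parallel to the track's x (track frame x = 0, y = -47, z = 30 mm). Two cream blocks carry it, 20 mm wide, 39 mm high, at track x = -258 to -246 and -25 to -7 mm; a steel shaft joins the second to the blade. Between the blocks, under the yellow bar, the space above the 5 mm base is free for a finger.
- bail (a point): Middle of the gate's yellow bar, on its axis (moves with the gate): level bar 8 mm thick, 207 mm long, parallel to the track (track x = -240 to -33 mm), on steel arms at both ends, 34 mm from the hinge axis. Closed: track y = -27.5, z = 58 mm; at 0.6 rad y = -47, z = 64; at 1.1 rad y = -63, z = 60. A finger can slide along it while holding it.
- rack: Blue vial rack, loose on the track, about 200 g. Origin: centre of the underside of its vial block; x to the analyser, z up. Block 60 x 37 x 22 mm, vials up to 36 mm; front face x = 30. A tang 24 wide, 6 high runs back to the upright thumb plate: 37 wide, 5 thick, 46 high, rear face x = -95. Home, the gate closes over the tang; the plate stays outside.
- plate (a point): On the rear face of the rack's thumb plate (rack frame x = -95, y = 0, z = 32 mm); push here towards the rack's +x.
- spare_rack: Bystander: an empty grey rack of the same form as the blue one, beside the track. Leave it.
- beaker: Bystander: glass beaker, 52 mm wide, 65 mm high. Origin under its centre.
- amber_jar: Bystander: amber jar with a black cap, 44 mm wide, 55 mm high. Origin under its centre.
- filter_plate: Bystander: black filter plate 50 x 50 x 6 mm lying flat.
- petri: Bystander: clear petri dish, 60 mm wide, 14 mm high.
- spatula: Bystander: spatula, 170 mm long, lying flat.
- wash_bottle: Bystander: white bottle with a red cap, 60 mm wide, 110 mm high.
Not all that is in view belongs to the job. Several things have the shape of the rack; the one meant has the colours described above.

How it is judged:
By the outcome, as a careful person would: the job done as asked, in the order asked, and still so for the second after the job is handed in, with the robot touching nothing.
It also fails if it takes over 48 s, if anything falls off the work surface, if the arm or the gripper's body presses on something with over 40 N, if the wrist force passes 120 N, or if a joint passes its speed limit or range.

### The arm

A 6-joint arm with a two-finger parallel gripper is mounted at the origin on the work surface. World frame = base frame: x ahead of the robot, y to its left, z up, the work surface at z = 0. Lengths are in m, angles in rad, forces in N, time in s.
With the tool pointing down it reaches from about 0.35 to 0.775 m from the base axis. Payload 5.5 kg.
Tool frame: the origin (TCP) lies midway between the tips of the shut fingers; the grasp point (between the pads) lies grip_point_offset behind it (grip_point_offset is the distance from the TCP to the grasp point, in m); z points along the fingers, y is the direction in which the jaws open and shut (so a half turn about z gives the same grasp; the last joint's range is limited). The gripper opens to 85 mm and grips with 20 to 120 N. Pads are 22 mm wide; open, the fingers measure 114 mm over their backs; the gripper's body (76 mm by 85 mm) begins 54 mm behind the grasp point. The pads swing forward as they close: fully open they stand 13 mm farther back than shut.
Start: joints at [1.041, 0.313, 0.046, 1.304, 0, 1.431], TCP at [0.219, 0.532, 0.231] pointing down, gripper open.
Joint ranges: [-2.76, 2.76], [-0.86, 1.69], [-1.03, 1.26], [-2.2, 2.34], [-1.47, 1.5], [-3.14, 3.14]. Speed limits (rad/s): [2.57, 2.57, 3.14, 3.14, 3.14, 3.14].

### API

Orientations are given as a unit quaternion [w, x, y, z].
In Python, from workcell import * gives the robot as it stands.
- The arm moves only by the tool send_rows, never from a script. Its argument "series" is one flat list of numbers, 7 for each row, row after row: the shift along the tool's x, y, z in cm, then the turn, a rotation vector about the tool's x, y, z in degrees, then the opening, from 0 (shut) to 1 (fully open). A call has 1 to 10 rows; each row is the pose to reach, as a shift and turn from the pose commanded when the call began, along the tool's axes at that moment; what a row does not reach only later rows make up. A row lasts 1/12 s, in which the tool goes at most 41.7 mm and 7.16 degrees, less where a joint would pass 70% of its speed; a pose out of reach is approached as far as the arm can. A call with a gripper value outside its range is refused whole. The fingers move at their own pace and stop on an object; "newtons" is the grip in N (left out, the last holds). Time passes only in rows, so rows that repeat a pose let the fingers close. It gives the time, the measured TCP pose, the force and the opening at its end, in the units of the state.
- get_state(): the state, without advancing time (a new reading comes with each control period).
- read_camera(name): name is "side" or "top" or "wrist"; returns the picture (400x640x3 uint8, blue, green, red); there is no depth.
- camera_info(name): a dict with "K" (3x3 intrinsics, pixels), "xyz" and "attitude" of the camera in the world. Camera axes: x right, y down, z forward; pixel columns grow to the right and rows downward; lengths in m; the calibration is good to about 2 mm. The wrist camera is an equidistant fisheye: a pixel r from the principal point sees the ray r / f radians off the axis. A picture is of the moment at which its call begins: read the wrist's pose just before it. camera_info takes no time and is no camera call; for the wrist camera it gives the pose at the moment of the call.
- hand_in(): hands the job in, once; it reports no verdict.
Trained networks look in the newest picture that a camera, given by its name, has taken for a name from the list of things; names that differ only in an ending like _2 or _b are one class to them, and where a whole thing is asked for, a point or a joint stands for the part that bears it (a point fixed in the world has none). Each returns a list of dicts, best first, with "p" (0 to 1); they miss things now and then, are a little off and sometimes report something else, mostly with a low value. They report only what shows in the picture. A call takes as long as a camera call. They do not tell look-alikes from the thing itself.
- silhouettes(camera, label): "pixels" (400x640 bool, what is visible of it) and "box" ([left, top, width, height] in pixels, round what is visible of it).
The state is a dict: "clock": time; "joint_pos": joint angles; "qvel": joint speeds; "tau": joint torques, N m; "tcp_pos": TCP position; "orientation": TCP orientation; "wrist_force": force on the tool from outside, world axes, zero at the start; "ft_torque": the same for the moment, N m; "finger_gap": finger opening in m.
Only numpy, scipy, OpenCV 4.12 (cv2) and the standard library are available. Lean on these libraries where they do the work, as an engineer would, in place of code of your own. Each camera call takes 0.05 s, during which the arm holds its last target. There are 200 camera calls.

## Working session

There is one attempt and no reset: what is moved stays moved. The work goes in short steps, Python scripts to look and compute and a tool call to move; the robot and the scene stay as the last step left them, time stands still between calls to the robot, and variables do not carry over. Pictures are saved under pics/ and viewed, about 8 in all and at most 12, crops included, and the job is handed in when it is done.

Besides the shell and the picture viewer there is one more tool, called after "Request:" by a JSON object that holds its "fn" and its "kwargs". send_rows: Moves the arm, as the interface text tells. Its arguments: {"type":"object","properties":{"series":{"type":"array"},"newtons":{"type":"number"}},"required":["series"]}

```bash
mkdir -p pics; ls; python3 - <<'E'
from workcell import *
import cv2,numpy as np
s=get_state();print({k:np.round(v,3) for k,v in s.items()})
for n in ("side","top","wrist"):
    im=read_camera(n);cv2.imwrite(f"pics/{n}0.png",im);c=camera_info(n);print(n,np.round(c["K"],2).tolist(),np.round(c["xyz"],4),np.round(c["attitude"],4).tolist())
E
```

```text
pics
{'clock': np.float64(0.0), 'joint_pos': array([ 1.041,  0.314,  0.045,  1.304, -0.   ,  1.431]), 'qvel': array([-0.   , -0.   , -0.001,  0.001,  0.001, -0.002]), 'tau': array([ 0.0000e+00, -4.8062e+01,  2.9854e+01,  2.0000e-02,  0.0000e+00,
       -0.0000e+00]), 'tcp_pos': array([0.218, 0.531, 0.23 ]), 'orientation': array([-0.   ,  0.194,  0.981, -0.001]), 'wrist_force': array([-0.323, -0.086,  0.535]), 'ft_torque': array([-0.026,  0.039,  0.073]), 'finger_gap': np.float64(0.086)}
side [[462.27, 0.0, 326.46], [0.0, 462.27, 203.2], [0.0, 0.0, 1.0]] [ 0.2811 -0.669   1.0352] [-0.3275, 0.9268, -0.1754, 0.0546]
top [[515.37, 0.0, 318.2], [0.0, 515.37, 198.36], [0.0, 0.0, 1.0]] [0.4116 0.0788 1.5434] [-0.0392, 0.7147, -0.6973, 0.0383]
wrist [[309.71, 0.0, 318.98], [0.0, 309.71, 192.73], [0.0, 0.0, 1.0]] [0.1562 0.5554 0.3742] [0.1115, 0.823, 0.5521, 0.0741]
```

View pics/top0.png

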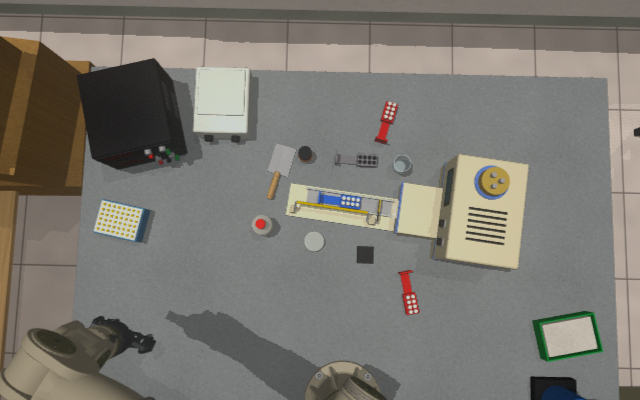

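View pics/side0.png

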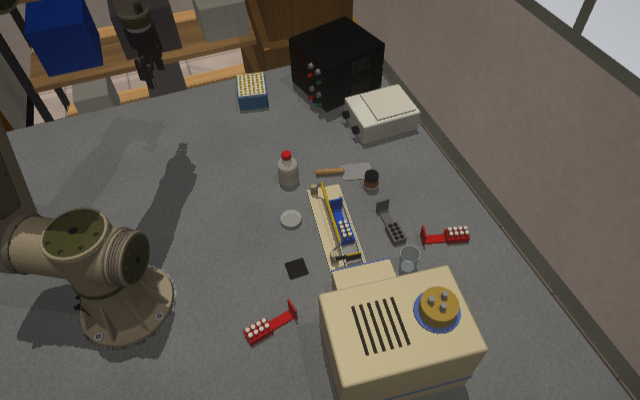

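Top picture: the track lies at about (287–400, 185–230), with the gate at about (377, 212) and the blue rack at about (320–362, 200). The look-alikes are two red racks at (387, 120) and (409, 293) and a grey one at (357, 160). Only the rack on the track is blue, so it is the one meant. I'll confirm that in an enlarged crop.

```bash
python3 - <<'E'
import cv2,numpy as np
t=cv2.imread("pics/top0.png")[170:245,275:415];s=cv2.imread("pics/side0.png")[175:275,295:405]
a=cv2.resize(t,(784,420),interpolation=cv2.INTER_CUBIC)
cv2.imwrite("pics/c_top.png",a)
cv2.imwrite("pics/c_side.png",cv2.resize(s,(660,600),interpolation=cv2.INTER_CUBIC))
E
```

```text
(no output)
```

View pics/c_top.png

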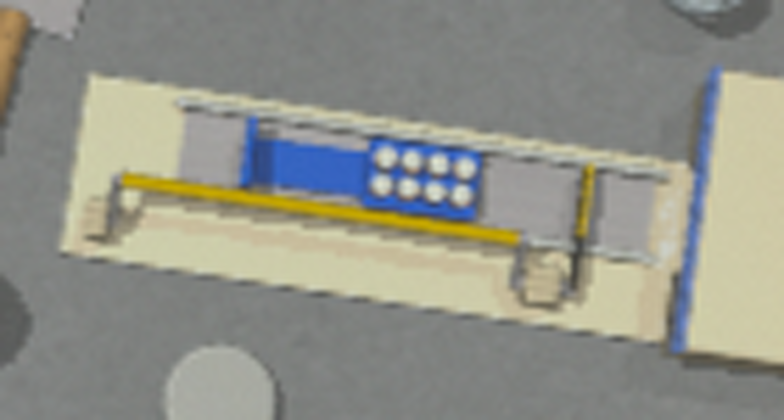

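View pics/c_side.png

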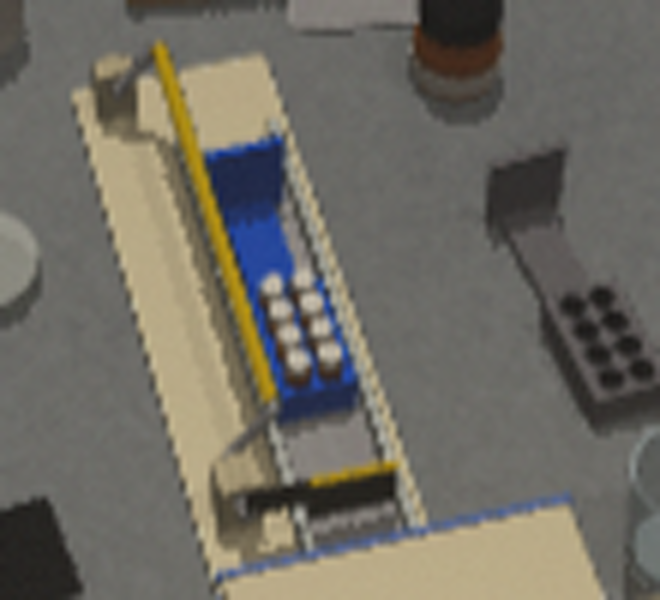

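The crops confirm it: the blue rack with 8 white-capped vials sits on the track, and the blade is closed in front of it. Next I'll fit the track pose from these features.

```bash
cat > h.py <<'E'
import numpy as np,cv2
from workcell import *
from scipy.optimize import least_squares
from scipy.spatial.transform import Rotation as R
def RQ(q): return R.from_quat([q[1],q[2],q[3],q[0]])
def proj(n,P):
    c=camera_info(n);p=RQ(c["attitude"]).inv().apply(np.atleast_2d(P)-c["xyz"]);K=np.array(c["K"])
    return np.c_[K[0,0]*p[:,0]/p[:,2]+K[0,2],K[1,1]*p[:,1]/p[:,2]+K[1,2]]
def w(T,P):
    P=np.atleast_2d(P)/1000.;return R.from_euler('z',T[2]).apply(P)+[T[0],T[1],0]
E
python3 - <<'E'
from h import *
top=[((-270,32,5),(90,75)),((-270,-66,5),(62,252)),((-240,-27.5,62),(121,180)),((-33,-27.5,62),(520,238)),((0,19,44),(588,165)),((-220,23,16),(180,103)),((45,23,16),(665,175)),((52,74,79),(717,70)),((52,-74,79),(672,352))]
side=[((-270,32,5),(265,55)),((-270,-66,5),(75,93)),((-240,-27.5,62),(158,45)),((-33,-27.5,59),(268,400)),((-220,23,16),(278,125)),((0,19,44),(395,465)),((52,74,79),(570,498)),((52,-74,79),(215,577))]
A=np.array([a for a,_ in top]);U=np.array([b for _,b in top])/5.6+[275,170]
B=np.array([a for a,_ in side]);V=np.array([b for _,b in side])/6+[295,175]
def f(T,full=1): 
    return np.r_[(proj("top",w(T,A))-U).ravel(),(proj("side",w(T,B))-V).ravel()]
r=least_squares(f,[.45,-.05,-1.6],loss='soft_l1');T=r.x
print(T,np.degrees(T[2]));print(np.round(f(T).reshape(-1,2),1).tolist())
np.save("T.npy",T)
# rack: plate top rear corners, block front top edge
for n,pts in (("top",[((-95,18.5,46+5),(248,117)),((-95,-18.5,51),(243,187)),((30,18.5,27),(484,153)),((30,-18.5,27),(474,219))]),("side",[((-95,18.5,51),(283,138)),((-95,-18.5,51),(205,153)),((30,18.5,27),(357,377)),((30,-18.5,27),(280,392))])):
    k,o=(5.6,[275,170]) if n=="top" else (6,[295,175])
    P=np.array([p for p,_ in pts],float);q=np.array([p for _,p in pts])/k+o
    for i in range(4):
        g=least_squares(lambda d:(proj(n,w(T,P[i]+[d[0],d[1],0]))-q[i]).ravel(),[-100,0]).x;print(n,P[i],np.round(g,1))
for nm,p in (("bar mid",(-136,-27.5,58)),("dock plate",(-55,0,37)),("plate",(-200,0,37)),("hinge",(0,-47,30))): print(nm,w(T,p).round(4))
E
```

```text
[ 0.56010466 -0.09925334 -1.70058149] -97.43614197170093
[[0.5, -0.8], [0.2, -0.3], [0.9, -0.6], [0.5, 0.1], [1.2, -0.3], [0.2, -0.8], [1.5, -0.1], [0.3, -0.7], [1.3, -0.0], [-0.6, -0.6], [-1.4, -0.6], [-0.5, -0.5], [-0.1, 0.4], [-1.4, -1.5], [-0.2, -0.3], [-0.8, -0.8], [-1.0, -0.9]]
top [-95.   18.5  51. ] [-87.7  -4.2]
top [-95.  -18.5  51. ] [-84.7  -3.8]
top [30.  18.5 27. ] [-86.9  -1. ]
top [ 30.  -18.5  27. ] [-87.    0.5]
side [-95.   18.5  51. ] [-82.6  -0.6]
side [-95.  -18.5  51. ] [-82.9  -0.4]
side [30.  18.5 27. ] [-87.2   1.2]
side [ 30.  -18.5  27. ] [-87.8   3.4]
bar mid [[0.5504 0.0392 0.058 ]]
dock plate [[ 0.5672 -0.0447  0.037 ]]
plate [[0.586  0.0991 0.037 ]]
hinge [[ 0.5135 -0.0932  0.03  ]]
```

```bash
cat >> h.py <<'E'
T=np.load("T.npy") if __import__("os").path.exists("T.npy") else None
def goal(x,y,z,s=None):
    "tool-frame shift (cm) and rotvec (deg) to track-frame TCP pose (mm), camera side to track -x"
    s=s or get_state();q=RQ(s["orientation"]);p=w(T,(x,y,z))[0]
    Rg=R.from_matrix(np.c_[[-np.cos(T[2]),-np.sin(T[2]),0],[-np.sin(T[2]),np.cos(T[2]),0],[0,0,-1]])
    return (q.inv().apply(p-s["tcp_pos"])*100).round(2),np.degrees((q.inv()*Rg).as_rotvec()).round(2)
def where(s=None):
    s=s or get_state();p=R.from_euler('z',-T[2]).apply(np.array(s["tcp_pos"])-[T[0],T[1],0])*1000
    F=R.from_euler('z',-T[2]).apply(s["wrist_force"]);return p.round(1),F.round(1),round(float(s["clock"]),2),round(float(s["finger_gap"]),4)
E
python3 - <<'E'
from h import *
print(where(),grip_point_offset if 'grip_point_offset' in globals() else None)
print(goal(-207,19.5,150)); print(goal(-207,19.5,20))
E
```

```text
(array([-581.2, -420.5,  230.6]), array([ 0.4, -0.4,  0.9]), 0.15, 0.0854) 0.0187
(array([-52.15, -24.84,   8.08]), array([-8.00e-02,  4.00e-02,  7.51e+01]))
(array([-52.15, -24.82,  21.08]), array([-8.00e-02,  4.00e-02,  7.51e+01]))
```

Request:
{"fn": "send_rows", "kwargs": {"series": [-4, -2, 0, 0, 0, 6, 0.47, -8, -4, 0, 0, 0, 12, 0.47, -12, -6, 0, 0, 0, 18, 0.47, -16, -8, 0, 0, 0, 24, 0.47, -20, -10, 0, 0, 0, 30, 0.47, -24, -12, 0, 0, 0, 36, 0.47, -28, -14, 0, 0, 0, 42, 0.47, -32, -16, 0, 0, 0, 48, 0.47, -36, -18, 0, 0, 0, 54, 0.47, -40, -20, 0, 0, 0, 60, 0.47], "newtons": 60}}

```text
clock: 0.98
tcp_pos: [0.4933, 0.2161, 0.2312]
orientation: [-0.0, 0.66, 0.751, 0.0]
wrist_force: [-0.0, 0.1, 0.6]
finger_gap: 0.0401
```

```bash
python3 -c "
from h import *
print(where(),goal(-207,19.5,140))"
```

```text
(array([-304. , -107.1,  231.2]), array([-0.1, -0.1,  0.6]), 0.98, 0.0401) (array([-12.61,   9.76,   9.12]), array([-1.00e-02, -1.00e-02,  1.48e+01]))
```

Request:
{"fn": "send_rows", "kwargs": {"series": [-3, 2.5, 0, 0, 0, 4, 0.47, -6, 5, 1, 0, 0, 8, 0.47, -9, 7.5, 3, 0, 0, 12, 0.47, -12, 9.6, 6, 0, 0, 15, 0.47, -12.4, 9.8, 8, 0, 0, 15, 0.47, -12.4, 9.8, 9, 0, 0, 15, 0.47, -12.4, 9.8, 9, 0, 0, 15, 0.47]}}

```text
clock: 1.57
tcp_pos: [0.6037, 0.1074, 0.1375]
orientation: [-0.002, 0.751, 0.66, -0.003]
wrist_force: [-0.3, 0.5, -0.8]
finger_gap: 0.0396
```

```bash
python3 -c "
from h import *
print(where(),goal(-207,19.5,140))
s=get_state();c=camera_info('wrist')
for n in ('wrist','top','side'): cv2.imwrite(f'pics/{n}1.png',read_camera(n))
cv2.imwrite('pics/m1.png',np.hstack([cv2.imread('pics/wrist1.png')[::1,::1][:, 100:540],cv2.resize(cv2.imread('pics/side1.png')[150:270,290:400],(360,400))]))
"
```

```text
(array([-210.5,   16.5,  137.5]), array([-0.4, -0.4, -0.8]), 1.57, 0.0396) (array([-0.35,  0.29, -0.25]), array([-0.42,  0.05,  0.02]))
```

View pics/m1.png

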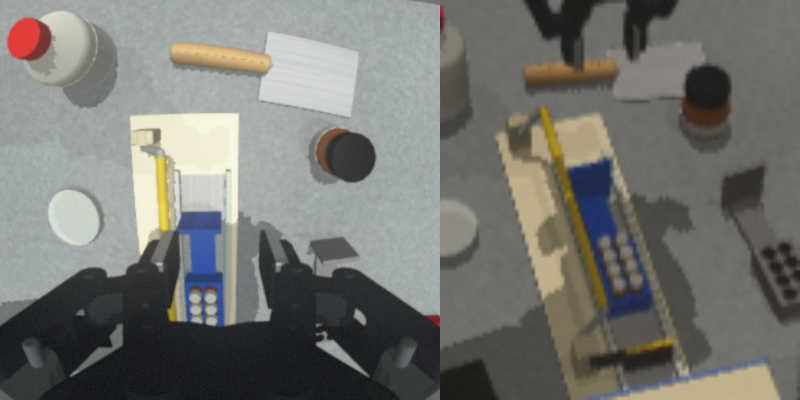

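```bash
cat >> h.py <<'E'
def projw(P,c):
    p=RQ(c["attitude"]).inv().apply(np.atleast_2d(P)-c["xyz"]);K=np.array(c["K"]);r=np.hypot(p[:,0],p[:,1]);t=np.arctan2(r,p[:,2])
    return np.c_[p[:,0]/r*t*K[0,0]+K[0,2],p[:,1]/r*t*K[1,1]+K[1,2]]
E
python3 - <<'E'
from h import *
c=camera_info("wrist")
A=np.array([(-270,-66,5),(-270,32,5),(-240,-27.5,62),(-220,-23,16),(-220,23,16)],float)
U=np.array([(231,115),(338,113),(261,154),(278,170),(329,170)])
print((projw(w(T,A),c)-U).round(1).tolist())
r=least_squares(lambda t:(projw(w(t,A),c)-U).ravel(),T);print(r.x-T,r.fun.round(1))
r=least_squares(lambda t:(projw(w([t[0],t[1],T[2]],A),c)-U).ravel(),T[:2]);print(r.x-T[:2],r.fun.round(1),"track-frame shift",R.from_euler('z',-T[2]).apply([*(r.x-T[:2]),0]))
T2=[*r.x,T[2]]
for P,q in (((0,18.5,51),(321,213)),((0,-18.5,51),(280,213)),((0,0,51),(300,213))):
  for t in (T,T2): print(least_squares(lambda d:(projw(w(t,np.array(P)+[d[0],d[1],0]),c)-q).ravel(),[-180,0]).x.round(1))
E
```

```text
[[-3.4, 5.2], [-4.2, 5.5], [-4.2, 7.7], [-5.5, 5.0], [-5.3, 5.0]]
[0.0060778  0.00431789 0.00594448] [ 0.4 -0.   0.2 -0.3  1.   1.1 -1.1 -0.4 -0.6 -0.7]
[0.00463496 0.00442234] [ 0.6 -0.4  0.4  0.   0.9  1.  -1.3 -0.5 -0.7 -0.4] track-frame shift [-0.00498501  0.00402363  0.        ]
[-196.3    1.9]
[-191.4   -2.1]
[-196.1    5.9]
[-191.2    1.8]
[-196.3    3.6]
[-191.3   -0.5]
```

```bash
python3 - <<'E'
from h import *
print(where(),goal(-207,19.5,140))
c=camera_info("wrist");im=read_camera("wrist");cv2.imwrite("pics/wrist2.png",im)
a=cv2.imread("pics/wrist1.png")
m=lambda i:cv2.cvtColor(i,cv2.COLOR_BGR2GRAY)[105:215,215:350].astype(np.float32)
print(cv2.phaseCorrelate(m(a),m(im)))
A=np.array([(-270,-66,5),(-270,32,5),(-240,-27.5,62),(-220,-23,16),(-220,23,16)],float)
U=np.array([(231,115),(338,113),(261,154),(278,170),(329,170)])+cv2.phaseCorrelate(m(a),m(im))[0]
r=least_squares(lambda t:(projw(w([t[0],t[1],T[2]],A),c)-U).ravel(),T[:2]);print(r.fun.round(1),"track-frame shift",R.from_euler('z',-T[2]).apply([*(r.x-T[:2]),0]))
E
```

```text
(array([-212.5,   18.5,  142.6]), array([-0.4,  0. ,  0.4]), 1.72, 0.0403) (array([-0.55,  0.1 ,  0.26]), array([ 0.06, -0.03,  0.18]))
((-2.024910761127515, 0.8863959269341422), 0.7730513782265745)
[ 0.8 -0.3  0.4 -0.   0.6  1.1 -1.2 -0.5 -0.7 -0.5] track-frame shift [-0.00422712  0.00224757  0.        ]
```

```bash
python3 - <<'E'
from h import *
d=R.from_euler('z',T[2]).apply([-.002,.0012,0]);T[:2]+=d[:2];np.save("T.npy",T)
print(where(),goal(-209,19.5,20))
E
```

```text
(array([-210.8,   17.7,  143.2]), array([ 0.7,  0.4, -0. ]), 1.77, 0.0402) (array([-0.18,  0.15, 12.32]), array([ 0.14, -0.04,  0.2 ]))
```

Request:
{"fn": "send_rows", "kwargs": {"series": [-0.1, 0.15, 3, 0, 0, 0.2, 0.47, -0.2, 0.15, 6, 0, 0, 0.2, 0.47, -0.2, 0.15, 9, 0, 0, 0.2, 0.47, -0.2, 0.15, 11, 0, 0, 0.2, 0.47, -0.2, 0.15, 12.3, 0, 0, 0.2, 0.47, -0.2, 0.15, 12.3, 0, 0, 0.2, 0.47, -0.2, 0.15, 12.3, 0, 0, 0.2, 0.47, -0.2, 0.15, 12.3, 0, 0, 0.2, 0.47]}}

```text
clock: 2.43
tcp_pos: [0.6084, 0.1067, 0.0204]
orientation: [0.001, 0.752, 0.66, 0.001]
wrist_force: [0.0, 0.2, 0.6]
finger_gap: 0.0403
```

```bash
python3 -c "
from h import *
print(where(),goal(-209,-24.5,20))
cv2.imwrite('pics/side3.png',read_camera('side'))
cv2.imwrite('pics/wrist3.png',read_camera('wrist'))
cv2.imwrite('pics/m3.png',np.hstack([cv2.imread('pics/wrist3.png')[:, 120:520],cv2.resize(cv2.imread('pics/side3.png')[160:260,295:395],(400,400))]))
"
```

```text
(array([-208.4,   20.1,   20.4]), array([-0.2, -0. ,  0.6]), 2.43, 0.0403) (array([ 0.05, -4.46,  0.03]), array([ 0.16, -0.04, -0.04]))
```

View pics/m3.png

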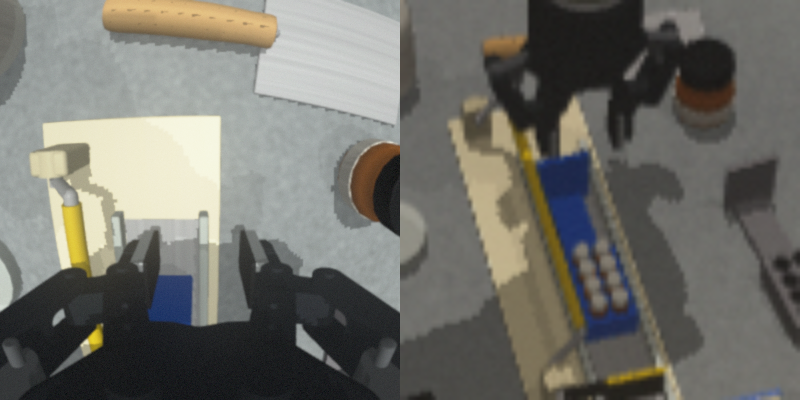

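Request:
{"fn": "send_rows", "kwargs": {"series": [0, 0, -1, 0, 0, 0, 0.47, 0, -0.5, -1, 0, 0, 0, 0.47, 0, -1, -1, 0, 0, 0, 0.47, 0, -1.5, -1, 0, 0, 0, 0.47, 0, -2, -1, 0, 0, 0, 0.47, 0, -2, -1, 0, 0, 0, 0.47, 0, -2, -1, 0, 0, 0, 0.47]}}

```text
clock: 3.12
tcp_pos: [0.5883, 0.1086, 0.0292]
orientation: [0.001, 0.752, 0.659, 0.001]
wrist_force: [3.5, -0.4, 1.9]
finger_gap: 0.0397
```

```bash
python3 -c "
from h import *
print(where(),goal(-209,-23.5,30))
"
```

```text
(array([-2.077e+02, -2.000e-01,  2.920e+01]), array([-0.1,  3.5,  1.9]), 3.12, 0.0397) (array([ 0.12, -2.33, -0.08]), array([ 0.14, -0.03, -0.1 ]))
```

Contact: there is about 3.5 N on the bar side. I'll keep pushing.

Request:
{"fn": "send_rows", "kwargs": {"series": [0.1, -0.5, 0, 0, 0, 0, 0.47, 0.1, -1, 0, 0, 0, 0, 0.47, 0.1, -1.5, 0, 0, 0, 0, 0.47, 0.1, -2, 0, 0, 0, 0, 0.47, 0.1, -2.3, 0, 0, 0, 0, 0.47, 0.1, -2.3, 0, 0, 0, 0, 0.47, 0.1, -2.3, 0, 0, 0, 0, 0.47]}}

```text
clock: 3.7
tcp_pos: [0.5641, 0.1126, 0.0278]
orientation: [-0.0, 0.752, 0.659, -0.0]
wrist_force: [3.2, -0.8, -1.6]
finger_gap: 0.0398
```

```bash
python3 -c "
from h import *
print(where())
for n in ('wrist','side','top'): cv2.imwrite(f'pics/{n}4.png',read_camera(n))
cv2.imwrite('pics/m4.png',np.hstack([cv2.imread('pics/top4.png')[170:245,335:410].repeat(5,0).repeat(5,1),cv2.resize(cv2.imread('pics/side4.png')[170:270,300:400],(375,375))]))
"
```

```text
(array([-208.6,  -24.6,   27.8]), array([ 0.4,  3.3, -1.6]), 3.7, 0.0398)
```

View pics/m4.png

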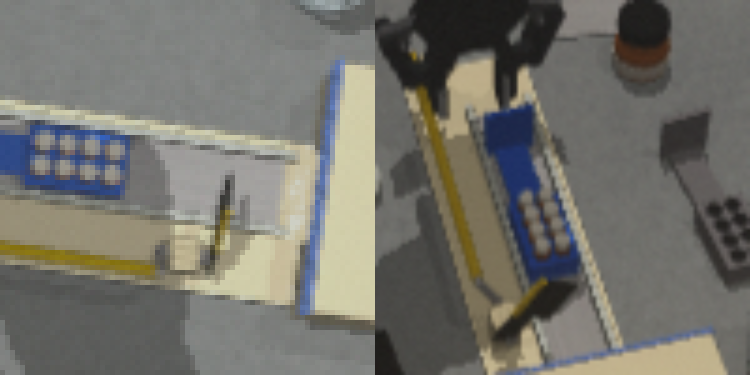

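```bash
python3 - <<'E'
from h import *
def rot(p,th):
    y,z=p[1]+47,p[2]-30;return np.array([p[0],-47+y*np.cos(th)-z*np.sin(th),30+y*np.sin(th)+z*np.cos(th)])
for th in (.7,.85,1,1.1,1.2):
    for n in ("top","side"): print(th,n,*[proj(n,w(T,rot(p,th)))[0].round(1) for p in ((-33,-27.5,58),(0,19,44),(0,19,15))])
print("obs top bar 366,223.5 tip 381.4,205.6; side bar 326.7,244 tip 353.3,245.5; closed check", proj("top",w(T,(0,19,44))),proj("side",w(T,(0,19,44))), "obs 380,199.5 ; 360.8,252.5")
E
```

```text
0.7 top [366.7 219.7] [381.  205.6] [381. 200.]
0.7 side [331.2 242.1] [352.  244.8] [358.9 248.2]
0.85 top [366.4 221.5] [380.9 208.3] [381.1 201.5]
0.85 side [329.3 242.7] [348.8 244.2] [357.  246.7]
1 top [366.1 223.2] [380.6 211.4] [381.1 203.5]
1 side [327.4 243.4] [345.2 244. ] [354.6 245.5]
1.1 top [365.9 224.3] [380.4 213.6] [381.1 205. ]
1.1 side [326.2 244. ] [342.6 244.1] [352.7 244.9]
1.2 top [365.7 225.3] [380.1 215.9] [381.  206.7]
1.2 side [325.1 244.6] [340.  244.3] [350.6 244.5]
obs top bar 366,223.5 tip 381.4,205.6; side bar 326.7,244 tip 353.3,245.5; closed check [[380.60107509 198.64178188]] [[360.87255924 251.41817464]] obs 380,199.5 ; 360.8,252.5
```

The gate is at about 1.05–1.1 rad: the blade is up, the fingertip is holding the bar, and the second finger is behind the plate. Now I'll push the rack.

Request:
{"fn": "send_rows", "kwargs": {"series": [-0.5, 0, -0.1, 0, 0, 0, 0.47, -1.2, 0, -0.1, 0, 0, 0, 0.47, -1.7, 0, -0.1, 0, 0, 0, 0.47, -2.2, 0, -0.1, 0, 0, 0, 0.47, -2.8, 0, -0.1, 0, 0, 0, 0.47, -3.4, 0, -0.1, 0, 0, 0, 0.47, -4, 0, -0.1, 0, 0, 0, 0.47, -4.6, 0, -0.1, 0, 0, 0, 0.47, -5.2, 0, -0.1, 0, 0, 0, 0.47, -5.8, 0, -0.1, 0, 0, 0, 0.47]}}

```text
clock: 4.68
tcp_pos: [0.5574, 0.0547, 0.0296]
orientation: [-0.0, 0.752, 0.659, 0.0]
wrist_force: [3.0, 3.5, 1.4]
finger_gap: 0.0404
```

```bash
python3 -c "
from h import *
print(where(),goal(-66,-24,29))
for n in ('side','top'): cv2.imwrite(f'pics/{n}5.png',read_camera(n))
cv2.imwrite('pics/m5.png',np.hstack([cv2.imread('pics/top5.png')[170:245,335:410].repeat(5,0).repeat(5,1),cv2.resize(cv2.imread('pics/side5.png')[170:270,300:400],(375,375))]))
"
```

```text
(array([-150.3,  -23.8,   29.6]), array([-3.9,  2.5,  1.4]), 4.68, 0.0404) (array([-8.43, -0.01,  0.05]), array([ 0.04, -0.04, -0.09]))
```

View pics/m5.png

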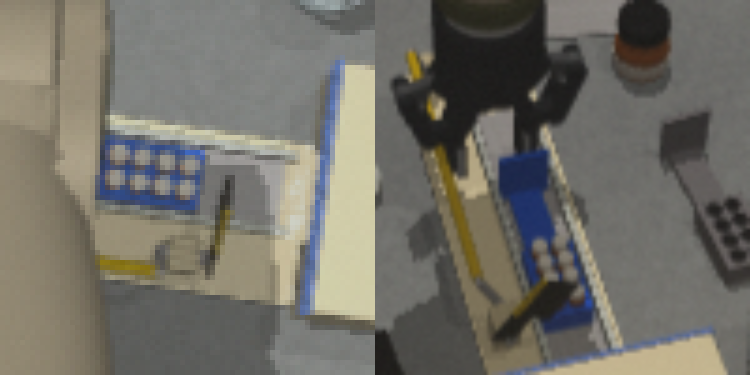

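The gate is still up, with the blade tip at the same pixels (575, 283) as before, and the rack is moving straight. I'll continue.

Request:
{"fn": "send_rows", "kwargs": {"series": [-0.6, 0, 0, 0, 0, 0, 0.47, -1.2, 0, 0, 0, 0, 0, 0.47, -1.8, 0, 0, 0, 0, 0, 0.47, -2.4, 0, 0, 0, 0, 0, 0.47, -3, 0, 0, 0, 0, 0, 0.47, -3.6, 0, 0, 0, 0, 0, 0.47, -4.2, 0, 0, 0, 0, 0, 0.47, -4.8, 0, 0, 0, 0, 0, 0.47, -5.4, 0, 0, 0, 0, 0, 0.47, -6, 0, 0, 0, 0, 0, 0.47]}}

```text
clock: 5.62
tcp_pos: [0.5497, -0.0043, 0.0294]
orientation: [-0.0, 0.752, 0.659, 0.001]
wrist_force: [4.6, 3.9, 0.8]
finger_gap: 0.0407
```

```bash
python3 -c "
from h import *
print(where(),goal(-66,-24,29))"
```

```text
(array([-90.8, -23.8,  29.4]), array([-4.5,  4.1,  0.8]), 5.62, 0.0407) (array([-2.48, -0.02,  0.04]), array([ 0.04, -0.07, -0.06]))
```

Request:
{"fn": "send_rows", "kwargs": {"series": [-0.4, 0, 0, 0, 0, 0, 0.47, -0.8, 0, 0, 0, 0, 0, 0.47, -1.2, 0, 0, 0, 0, 0, 0.47, -1.6, 0, 0, 0, 0, 0, 0.47, -1.9, 0, 0, 0, 0, 0, 0.47, -1.9, 0, 0, 0, 0, 0, 0.47]}}

```text
clock: 6.12
tcp_pos: [0.5472, -0.0235, 0.0293]
orientation: [0.0, 0.752, 0.659, 0.0]
wrist_force: [3.2, 2.3, 1.2]
finger_gap: 0.0399
```

Request:
{"fn": "send_rows", "kwargs": {"series": [-0.2, 0, 0, 0, 0, 0, 0.47, -0.3, 0, 0, 0, 0, 0, 0.47, -0.3, 0, 0, 0, 0, 0, 0.47]}}

```text
clock: 6.37
tcp_pos: [0.5468, -0.026, 0.0294]
orientation: [-0.0, 0.752, 0.659, 0.001]
wrist_force: [4.3, 3.6, 0.6]
finger_gap: 0.0403
```

Request:
{"fn": "send_rows", "kwargs": {"series": [-0.2, 0, 0, 0, 0, 0, 0.47, -0.3, 0, 0, 0, 0, 0, 0.47, -0.3, 0, 0, 0, 0, 0, 0.47]}}

```text
clock: 6.62
tcp_pos: [0.5467, -0.0266, 0.0294]
orientation: [-0.002, 0.751, 0.66, 0.003]
wrist_force: [5.4, 10.5, 0.9]
finger_gap: 0.0402
```

```bash
python3 -c "
from h import *
print(where(),goal(-66,-24,29))
for n in ('side','top'): cv2.imwrite(f'pics/{n}6.png',read_camera(n))
cv2.imwrite('pics/m6.png',np.hstack([cv2.imread('pics/top6.png')[170:245,335:410].repeat(5,0).repeat(5,1),cv2.resize(cv2.imread('pics/side6.png')[170:270,300:400],(375,375))]))"
```

```text
(array([-68.3, -23.9,  29.4]), array([-11.1,   4. ,   0.9]), 6.62, 0.0402) (array([-0.23, -0.01,  0.04]), array([ 0.05, -0.34,  0.04]))
```

Request:
{"fn": "send_rows", "kwargs": {"series": [-0.1, 0, 0, 0, 0, 0, 0.47, -0.1, 0, 0, 0, 0, 0, 0.47]}}

```text
clock: 6.88
tcp_pos: [0.5467, -0.0267, 0.0294]
orientation: [-0.002, 0.751, 0.66, 0.003]
wrist_force: [5.8, 14.7, 2.1]
finger_gap: 0.0399
```

```bash
python3 -c "
from h import *
print(where())"
```

```text
(array([-68.2, -23.9,  29.4]), array([-15.4,   3.9,   2.1]), 6.88, 0.0399)
```

View pics/m6.png

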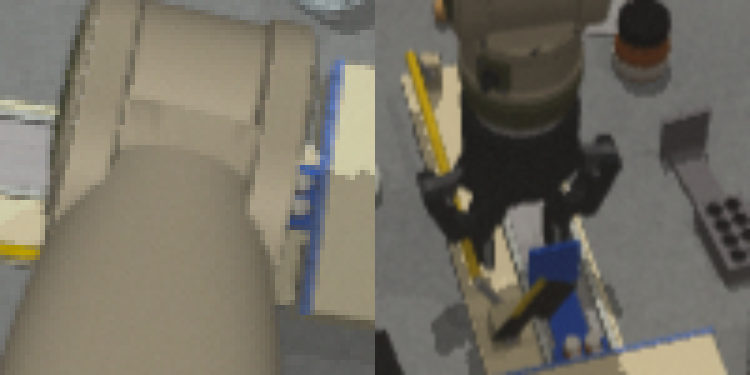

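The force rises against a hard stop with no further motion. The rack's front is inside the head and the blade is still up, with the plate outside it. Now I'll draw back along the track, still holding the gate, and then lower it gently.

Request:
{"fn": "send_rows", "kwargs": {"series": [0.5, 0, 0, 0, 0, 0, 0.47, 1.2, 0, 0, 0, 0, 0, 0.47, 1.9, 0, 0, 0, 0, 0, 0.47, 2.6, 0, 0, 0, 0, 0, 0.47, 3, 0, 0, 0, 0, 0, 0.47, 3, 0.5, 0, 0, 0, 0, 0.47, 3, 1, 0, 0, 0, 0, 0.47, 3, 1.5, 0, 0, 0, 0, 0.47, 3, 2, 0, 0, 0, 0, 0.47, 3, 2.4, 0, 0, 0, 0, 0.47]}}

```text
clock: 7.72
tcp_pos: [0.5741, -0.0039, 0.029]
orientation: [-0.0, 0.752, 0.659, -0.0]
wrist_force: [1.3, -1.1, -0.2]
finger_gap: 0.0402
```

Request:
{"fn": "send_rows", "kwargs": {"series": [0, 0.4, 0, 0, 0, 0, 0.47, 0, 0.8, 0, 0, 0, 0, 0.47, 0, 1.2, 0, 0, 0, 0, 0.47, 0, 1.6, 0, 0, 0, 0, 0.47, 0, 2.1, 0, 0, 0, 0, 0.47, 0, 2.1, 0, 0, 0, 0, 0.47, 0, 2.1, 0, 0, 0, 0, 0.47]}}

```text
clock: 8.3
tcp_pos: [0.5946, -0.0064, 0.0292]
orientation: [-0.0, 0.752, 0.659, -0.0]
wrist_force: [0.0, 1.0, 0.6]
finger_gap: 0.0402
```

```bash
python3 -c "
from h import *
print(where(),goal(-98,20.5,130))"
```

```text
(array([-94.6,  21. ,  29.2]), array([-1. , -0.1,  0.6]), 8.3, 0.0402) (array([  0.34,  -0.05, -10.08]), array([-0.01, -0.  , -0.1 ]))
```

Clear of contact. I'll lift, then back away toward the open side so the cameras can see.

Request:
{"fn": "send_rows", "kwargs": {"series": [0, 0, -2, 0, 0, 0, 0.47, 0, 0, -5, 0, 0, 0, 0.47, 0, 0, -9, 0, 0, 0, 0.47, 0, 0, -13, 0, 0, 0, 0.47, 0, 0, -17, 0, 0, 0, 0.47, 4, 0, -19, 0, 0, 0, 0.47, 8, 0, -19, 0, 0, 0, 0.47, 12, 0, -19, 0, 0, 0, 0.47, 16, 0, -19, 0, 0, 0, 0.47, 20, 0, -19, 0, 0, 0, 0.47]}}

```text
clock: 9.13
tcp_pos: [0.6204, 0.1936, 0.2198]
orientation: [0.0, 0.752, 0.659, 0.0]
wrist_force: [1.0, -0.6, 0.4]
finger_gap: 0.0403
```

Request:
{"fn": "send_rows", "kwargs": {"series": [4, 0, 0, 0, 0, 0, 0.47, 8, 0, 0, 0, 0, 0, 0.47, 11, 0, 0, 0, 0, 0, 0.47, 11, 0, 0, 0, 0, 0, 0.47]}}

```text
clock: 9.47
tcp_pos: [0.6341, 0.307, 0.2181]
orientation: [-0.001, 0.75, 0.661, 0.0]
wrist_force: [-1.7, -0.8, -0.1]
finger_gap: 0.04
```

```bash
python3 -c "
from h import *
print(where())
for n in ('side','top'): cv2.imwrite(f'pics/{n}7.png',read_camera(n))
cv2.imwrite('pics/m7.png',np.hstack([cv2.imread('pics/top7.png')[170:245,335:410].repeat(5,0).repeat(5,1),cv2.resize(cv2.imread('pics/side7.png')[170:270,300:400],(375,375))]))
cv2.imwrite('pics/m8.png',np.hstack([cv2.imread('pics/top7.png')[80:320,220:440],cv2.imread('pics/top0.png')[80:320,220:440]]))"
```

```text
(array([-410.4,   19.6,  218.1]), array([ 1. , -1.6, -0.1]), 9.47, 0.04)
```

View pics/m7.png

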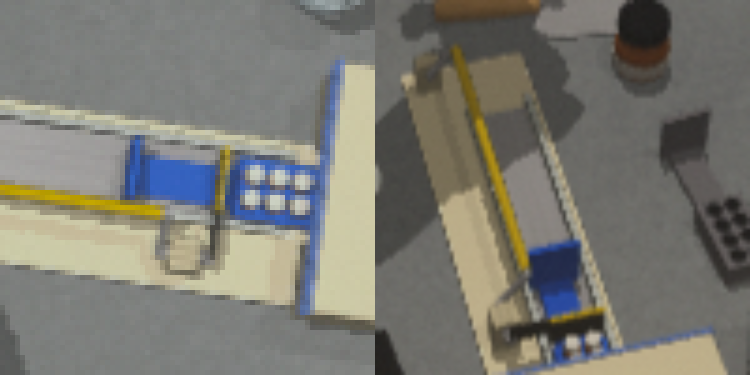

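View pics/m8.png

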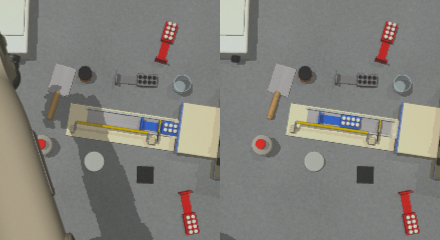

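```bash
python3 - <<'E'
from h import *
for n,q in (("top",(126/5+335,166/5+170)),("side",((553-375)/3.75+300,246/3.75+170))):
    print(n,least_squares(lambda d:(proj(n,w(T,(d[0],d[1],51)))-q).ravel(),[-60,0]).x.round(1),"expected -55,0")
print(np.abs(get_state()["qvel"]).max(),hand_in())
E
```

```text
top [-57.5  -4.2] expected -55,0
side [-50.7  -2.5] expected -55,0
the job is handed in; nothing more can be done
0.04210711213723047 None
```

The blue rack is loaded and home against the stop, and the gate has closed behind the vials. I handed the job in at about 9.6 s of the 48 s allowed.

**What I did:** One finger pushed the yellow bar outward and held the gate at about 1.05–1.1 rad. The other finger pushed the thumb plate along the track. I then drew back about 3 cm with the gate still held, eased it shut, lifted clear and moved away.

**Last checks:**
- **Rack home:** The push force rose from about 4 N to 15 N with no further motion, at the expected dock position to within about 2 mm.
- **Gate:** The final pictures show the blade closed over the tang, between the vial block and the plate.
- **Bystanders:** By eye, everything in the before-and-after top view is where it was. The arm partly hides the wash bottle in the last picture.
- **Robot:** It was touching nothing at hand-in.

**Disagreements:** The cameras did not fully agree. The top camera put the plate's rear face at x = -57.5 mm and the side camera at -50.7 mm; -55 mm was expected. Both put the plate 2.5–4 mm to the -y side. The wrist camera had earlier differed from the fixed ones by about 4–5 mm. I judged the rack home mainly on the hard stop felt in the force.

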